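# Turn the binder leaf to its plate layout and fasten it with the page keeper

### The job

A ring binder lies open on the sloping stand. Turn the stiff leaf with the orange tab over the rings from the right-hand side to the left, so that it lies flat there with the plate layout on its back showing, and leave the green-tabbed and teal-tabbed leaves lying where they are. Then swing the page keeper, the little arm with the black knob on the front lip of the stand, up the page as far as it goes so that it lies over the turned leaf, and let go; do not disturb the other things on the bench.

Things in the scene. Friction and masses are not known exactly. Their poses are not given: they have to be found in the camera images.
- stand: Fixed sheet-metal stand with the open binder; origin on the bench under the rings' middle, z up, x level to its high back edge, y left. The page slopes up along x at 28 degrees (0.489 rad). Page axes: U up the slope = cos28 x + sin28 z; V = y; N out of the page = -sin28 x + cos28 z. Binder covers U, V = -108..108, -151..151 mm; front lip U = -135..-115, top 2 mm above the page plane.
- rings_mid (a point): Middle of the ring axis, 115 mm above the bench; U = V = N = 0, axes as stand. The ring axis runs along U through it, in the plane of the orange leaf. Three steel rings at U = -70, 0, +70 mm reach 19 mm out of the page.
- layout_leaf (a joint): Angle of the orange-tabbed leaf about the ring axis, rad: 0 flat on the right (V negative), 1.57 standing square out of the page, 3.14 flat on the left. Light friction, about 70 g; it falls to the side it leans to. Leaf: 210 mm along U, 3 mm thick, from 11 to 150 mm from the axis; its tab goes on to 188 mm. The plate layout (grid of coloured dots) is on its back.
- orange_tab (a point): Centre of the tab's grip area, 171 mm from the ring axis, at U = 0. Tab: 40 mm wide along U, 38 mm out beyond leaf and stand, 4 mm thick; free below to the bench. Pinched across its 40 mm, square to the page, it turns about U between the pads as it is carried round. Frame turns with the leaf: x = U, y = V and z = N while it lies on the right.
- green_leaf (a joint): Angle of the leaf with the green tab, which lies under the orange one on the right; 0 is flat on the right. It must stay there.
- green_tab (a point): Centre of the green tab (right side, U = -75 mm, same size as the orange tab, 4 mm lower); the free gap along U between the orange and green tabs is 35 mm.
- teal_leaf (a joint): Angle of the leaf with the teal tab, which lies on the left; 0 is flat on the left, growing as it is lifted. It must stay there.
- teal_tab (a point): Centre of the teal tab (left side, U = +75 mm, same size); the orange leaf comes to lie on top of the teal leaf, its tab at U = 0, leaving a 35 mm gap between the tabs.
- page_keeper (a joint): Angle of the page keeper, rad: it turns in the plane of the page about an axis along N. 0: the arm points to the left (along +V) on the front lip; negative: it droops down-slope outwards; 1.57 (its stop): the arm points up-slope (along +U) over the left-hand page. It stays where it is left (friction about 0.4 N at the knob). It must be swung after the leaf has been turned.
- keeper_knob (a point): Black knob on the end of the page keeper: a round grip 16 mm in diameter and 26 mm tall along N; this point is its centre (half-way up), 18 mm above the page plane in N and 90 mm from the pivot. Fits between the fingers from any side.
- keeper_pivot (a point): The page keeper's pivot axis, at U = -126.5 mm, V = +75 mm, at the same height above the page as the knob's centre.
- plate: White well plate, 86 x 128 x 30 mm, loose bystander, origin at the centre of its underside.
- tips: Pink tip box with yellow tips, 82 x 122 x 68 mm, loose bystander, origin at the centre of its underside.
- pen: Black and white marker lying down, 135 mm long, loose bystander.
- countdown: White countdown timer with three keys, 66 x 66 x 19 mm, loose bystander.
- pipette: Pipette lying down, 242 mm long, 30 mm high, loose bystander.

How it is judged:
On the way, in this order (a step that is already met when the one before it is completed fails the run):
1. the orange-tabbed leaf lies flat on the left, the page keeper still swung out (value of joint layout_leaf above 3 rad and value of joint page_keeper below 0.6 rad), for 0.2 s.
2. the page keeper is swung up over the turned leaf (value of joint layout_leaf above 3 rad and value of joint page_keeper above 1.35 rad), for 0.2 s.
At the end, for the whole second after the job is handed in: The orange-tabbed leaf lies flat on the left (angle above 3.0 rad of 3.14), the page keeper is within about 0.2 rad of its stop over it (above 1.35 rad), and the green-tabbed and teal-tabbed leaves lie flat where they were (within 0.15 rad) (all of step 2 and value of joint each of green_leaf, teal_leaf below 0.15 rad); the robot touches nothing.
It fails at once if the green-tabbed or the teal-tabbed leaf is turned up from its place (value of joint any of green_leaf, teal_leaf above 0.5 rad).
It fails at once if a bystander is pushed more than 40 mm (distance of any of plate, tips, pen, countdown, pipette from where it was at the start of the episode above 0.04 m).
It also fails if it takes over 64 s, if anything falls off the work surface, if the arm or the gripper's body presses on something with over 40 N, if the wrist force passes 120 N, or if a joint passes its speed limit or range.

### The arm

A 7-joint arm with a two-finger parallel gripper is mounted at the origin on a cart in front of the work surface, level with it; the furniture and walls round the work are solid. World frame = base frame: x ahead of the robot, y to its left, z up, the work surface at z = 0. Lengths are in m, angles in rad, forces in N, time in s.
With the tool pointing down it reaches from about 0.4 to 0.85 m from the base axis. Payload 4.5 kg.
Tool frame: the origin (TCP) lies midway between the tips of the shut fingers; the grasp point (between the pads) lies 19 mm behind it; z points along the fingers, y is the direction in which the jaws open and shut (so a half turn about z gives the same grasp; the last joint's range is limited). The gripper opens to 88 mm and grips with 3 to 60 N. Pads are 18 mm wide; open, the fingers measure 123 mm over their backs; the gripper's body (75 mm by 187 mm) begins 45 mm behind the grasp point.
Start: joints at [1.149, 0.689, -0.195, 1.565, 0.157, 0.902, -0.215], TCP at [0.275, -0.561, 0.239] pointing down, gripper open.
Joint ranges: [-3.01, 3.01], [-0.46, 2.08], [-1.47, 1.51], [0.13, 2.56], [-1, 4.14], [0.04, 2.09], [-2.66, 2.66]. Speed limits (rad/s): [2.57, 2.57, 3.14, 3.14, 3.14, 3.14, 3.14].

### API

Orientations are given as a unit quaternion [x, y, z, w].
In Python, from cell import arm gives the robot as it stands.
- The arm moves only by the tool arm_command, never from a script. Its arguments are lists of equal length, an entry for each row: "delta_pos": the shift along the tool's x, y, z scaled (see below), a list of three; "rot": the turn, a rotation vector about the tool's x, y, z scaled (see below), a list of three. In form: {"delta_pos": [[dx, dy, dz], ...], "rot": [[rx, ry, rz], ...]}. A call has exactly 10 rows; each row shifts and turns the pose as measured when the row begins, along the tool's axes as they then stand; what a row does not reach is not made up. The controller multiplies each number of a shift by 0.5 m and each number of a turn by 4 degrees. A row lasts 1/12 s, in which the tool goes at most 41.7 mm and 7.16 degrees, less where a joint would pass 70% of its speed; a pose out of reach is approached as far as the arm can. A call with a number of a shift or a turn outside -1 to 1 is refused whole. A call with a gripper value outside its range is refused whole. "grip" is the finger opening in mm, from 0 to 88.1, set as the call begins (left out, the last holds). The fingers move at their own pace and stop on an object; "force" is the grip in N (left out, the last holds). Time passes only in rows, so rows that do not move let the fingers close, or fill a call up. It gives the time, the measured TCP pose, the force and the opening at its end, in the units of the state.
- arm.sense(): the state, without advancing time (a new reading comes with each control period).
- arm.camera(name): name is "side" or "top" or "wrist"; returns a dict with "frame" (420x560x3 uint8, blue, green, red), "fx", "fy", "cx", "cy" (pixels), "cam_to_world" (4x4, takes a point from camera to world coordinates). Camera axes: x right, y down, z forward; pixel columns grow to the right and rows downward; lengths in m; the calibration is good to about 2 mm. A picture is of the moment at which its call begins. There is no depth.
- arm.close_job(): hands the job in, once; it reports no verdict.
The state is a dict: "t": time; "qpos": joint angles; "joint_velocities": joint speeds; "joint_efforts": joint torques, N m; "tool_pos": TCP position; "tcp_rot": TCP orientation; "contact_force": force on the tool from outside, world axes, zero at the start; "moment": the same for the moment, N m; "opening": opening from 0.0 (shut) to 1.0 (fully open).
Only numpy, scipy, OpenCV 4.12 (cv2) and the standard library are available. Lean on these libraries where they do the work, as an engineer would, in place of code of your own. Each camera call takes 0.05 s, during which the arm holds its last target.

## Working session

There is one attempt and no reset: what is moved stays moved. The work goes in short steps, Python scripts to look and compute and a tool call to move; the robot and the scene stay as the last step left them, time stands still between calls to the robot, and variables do not carry over. Pictures are saved under pics/ and viewed, and the job is handed in when it is done.

Besides the shell and the picture viewer there is one more tool, called after "Call:" as name(argument=value, ...) on one line, values as JSON. arm_command: Moves the arm, as the interface text tells. Shifts and turns lie within -1 to 1; 1 stands for 0.5 m of shift or 4 degrees of turn. Its arguments: {"type":"object","properties":{"delta_pos":{"type":"array","items":{"type":"array","items":{"type":"number"}}},"rot":{"type":"array","items":{"type":"array","items":{"type":"number"}}},"grip":{"type":"number"},"force":{"type":"number"}},"required":["delta_pos","rot"]}

```bash
mkdir -p pics; ls
python3 - <<'E'
from cell import arm
import cv2
s=arm.sense();print({k:s[k] for k in ('t','qpos','tool_pos','tcp_rot','opening')})
for n in ('side','top','wrist'):
    c=arm.camera(n);cv2.imwrite(f'pics/{n}0.png',c['frame']);print(n,c['fx'],c['cx'],c['cy'],c['cam_to_world'])
E
```

```text
pics
{'t': 0.0, 'qpos': array([ 1.14878332,  0.6900012 , -0.19450982,  1.56637205,  0.15726566,
        0.90251447, -0.21511019]), 'tool_pos': array([ 0.27478947, -0.56061845,  0.23789173]), 'tcp_rot': array([ 9.74135085e-01,  2.25964439e-01, -2.71694786e-04, -9.13997920e-04]), 'opening': 1.0035596954430193}
side 498.79458398060467 281.10177531470833 210.4666216317894 [[-0.93118763 -0.25053234  0.26480775  0.13432582]
 [-0.36452755  0.63387765 -0.6821428   0.99585757]
 [ 0.00304312 -0.73173265 -0.68158496  1.07043726]
 [ 0.          0.          0.          1.        ]]
top 520.5891738240321 280.1456988784042 210.75295288342613 [[-0.00806075 -0.99201759  0.12584166  0.30373293]
 [-0.99980725  0.01024836  0.01674616  0.01257911]
 [-0.01790215 -0.12568241 -0.99190899  1.62303106]
 [ 0.          0.          0.          1.        ]]
wrist 365.2733792630144 277.1789754902056 204.99989211946695 [[ 0.44113752 -0.86064622 -0.25433399  0.34006707]
 [-0.89743653 -0.42378224 -0.12254098 -0.52839183]
 [-0.0023178   0.28230604 -0.9593216   0.38448742]
 [ 0.          0.          0.          1.        ]]
```

View pics/side0.png

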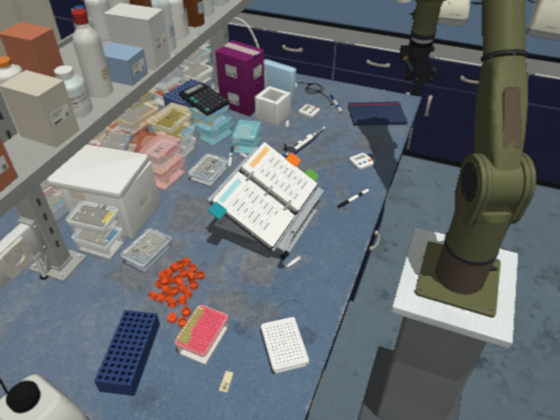

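View pics/top0.png

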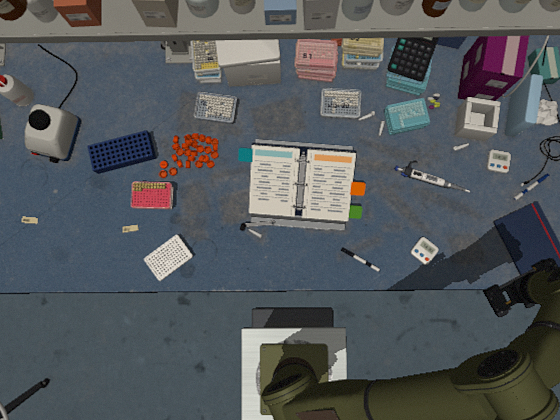

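View pics/wrist0.png

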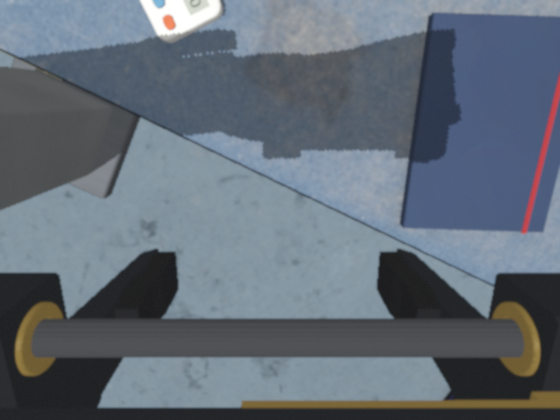

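The top view shows the binder near (302,185), the orange tab at (358,188), green at (355,212), teal at (246,155) and the knob near (243,227). I'll enlarge it.

Run:
```python
import cv2
t=cv2.imread('pics/top0.png')[130:245,225:385];cv2.imwrite('pics/top0c.png',cv2.resize(t,None,fx=5,fy=5,interpolation=cv2.INTER_CUBIC)[:600])
t=cv2.imread('pics/side0.png')[135:275,195:335];cv2.imwrite('pics/side0c.png',cv2.resize(t,(590,590),interpolation=cv2.INTER_CUBIC))
```

```text
(no output)
```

View pics/top0c.png

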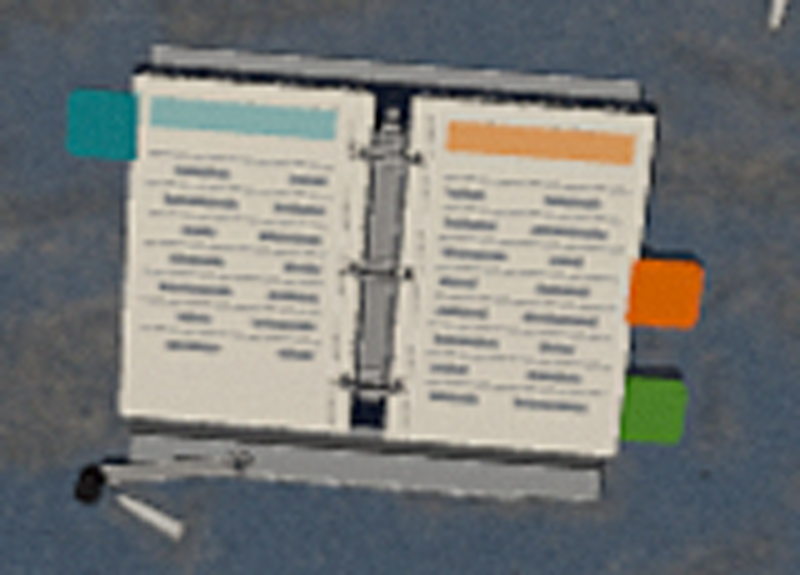

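View pics/side0c.png

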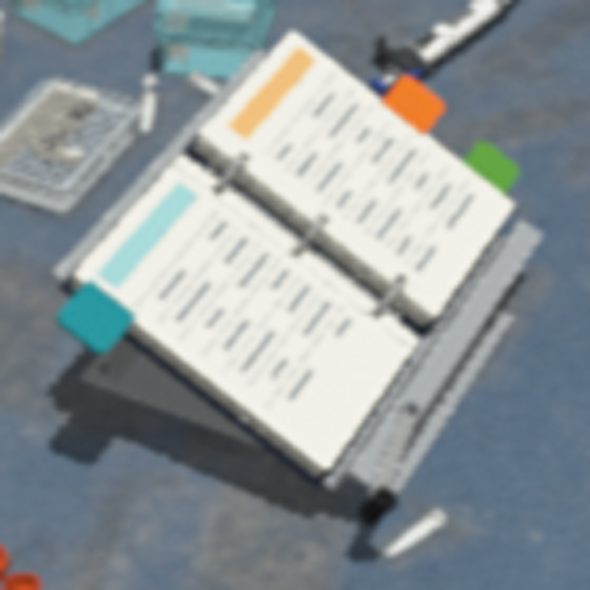

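```bash
cat > h.py <<'E'
import numpy as np
from scipy.spatial.transform import Rotation as R
from scipy.optimize import least_squares
A=np.radians(28);c,s=np.cos(A),np.sin(A)
M=np.array([[c,0,-s],[0,1,0],[s,0,c]]) # columns U,V,N
def page2world(p,q): # p mm, q=(x,y,yaw)
    w=M@(np.array(p,float)/1000)+[0,0,.115]
    return R.from_euler('z',q[2]).as_matrix()@w+[q[0],q[1],0]
def proj(cam,w):
    f,cx,cy,T=cam; pc=np.linalg.inv(T)@np.append(w,1); return np.array([cx+f*pc[0]/pc[2],cy+f*pc[1]/pc[2]])
E
cat > fit.py <<'E'
from h import *
from cell import arm
cams={n:(lambda k:(k['fx'],k['cx'],k['cy'],np.array(k['cam_to_world'])))(arm.camera(n)) for n in('top','side')}
pts={'top':{(0,-169,2):(666,293),(-75,-169,-2):(655,410),(75,169,-2):(102,125),(105,-150,1.5):(655,112),(-105,-150,1.5):(615,455),(105,150,-2):(135,75),(-105,150,-2):(120,415)},
'side':{(0,-169,2):(415,104),(-75,-169,-2):(492,167),(75,169,-2):(95,318),(105,-150,1.5):(293,30),(-105,-150,1.5):(512,205),(105,150,-2):(78,285),(-105,150,-2):(322,470)}}
def px(n,p): return np.array(p)/5+[225,130] if n=='top' else np.array(p)*140/590+[195,135]
def res(q): return np.concatenate([proj(cams[n],page2world(k,q))-px(n,v) for n in pts for k,v in pts[n].items()])
def res4(q): return res(q)
for r in [least_squares(res,[.35,0,0])]:
    print(r.x);print(r.fun.reshape(-1,2).round(2))
q=r.x
def kn(a,n=18): return (-126.5+90*np.sin(a[0]),75+90*np.cos(a[0]),n)
kp={'top':(90,484),'side':(378,503)}
k=least_squares(lambda a:np.concatenate([proj(cams[n],page2world(kn(a),q))-px(n,v) for n,v in kp.items()]),[-.3])
print(k.x,k.fun)
for p in [(0,-171,0),(-75,-171,-4),(0,0,0),kn(k.x),(-126.5,75,18),(-36.5,75,18),(0,171,0)]: print(p,page2world(p,q).round(4))
E
python3 fit.py
```

```text
[ 0.57231045 -0.0239981  -0.08687605]
[[ 0.5   0.36]
 [-0.3   0.35]
 [-0.57  0.3 ]
 [ 0.25  1.16]
 [ 0.32  0.6 ]
 [-0.21  0.66]
 [-0.11  0.58]
 [-0.67 -0.32]
 [-0.8   0.06]
 [-0.72  0.4 ]
 [-0.95 -0.1 ]
 [ 0.06 -0.28]
 [-1.74 -2.75]
 [ 1.13  0.26]]
[-0.17107918] [ 0.15389026  0.19625865 -0.6428615   0.75560971]
(0, -171, 0) [ 0.5575 -0.1944  0.115 ]
(-75, -171, -4) [ 0.4934 -0.1888  0.0763]
(0, 0, 0) [ 0.5723 -0.024   0.115 ]
(np.float64(-141.82212893998894), np.float64(163.68614528068267), 18) [0.4533 0.1507 0.0643]
(-126.5, 75, 18) [0.4591 0.0611 0.0715]
(-36.5, 75, 18) [0.5383 0.0542 0.1138]
(0, 171, 0) [0.5871 0.1464 0.115 ]
```

The fit agrees to about 1 px, with the keeper at about -0.17 rad. I'll write a planner helper that works out the rows, then move over the orange tab.

```bash
cat >> h.py <<'E'
Q=[.5723,-.0240,-.0869]
RP=R.from_euler('z',Q[2]).as_matrix()@M
RT=np.column_stack([RP[:,1],RP[:,0],-RP[:,2]])
def where():
    from cell import arm
    s=arm.sense();w=np.array(s['tool_pos'])-[Q[0],Q[1],.115]
    Rc=R.from_quat(s['tcp_rot'])
    print('t',round(s['t'],2),'page UVN',(RP.T@w*1000).round(1),'F_page',(RP.T@np.array(s['contact_force'])).round(1),'open',round(s['opening']*88,1),
      'roterr(tool,deg)',(Rc.inv()*R.from_matrix(RT)).as_rotvec(degrees=True).round(2)); print('q',np.round(s['qpos'],2))
    return np.array(s['tool_pos']),Rc
def rows(p_page,n=10):
    p0,R0=where(); p1=page2world(p_page,Q); rv=(R0.inv()*R.from_matrix(RT)).as_rotvec()
    for i in range(n):
        Ri=R0*R.from_rotvec(rv*i/n); d=Ri.inv().apply((p1-p0)/n)/.5
        print(d.round(4).tolist(),(np.degrees(rv)/n/4).round(3).tolist())
E
python3 -c "
from h import *
rows((0,-174,90),20)"
```

```text
t 0.25 page UVN [-162.5 -560.8  226.1] F_page [-0.7 -0.1  0. ] open 88.3 roterr(tool,deg) [-25.51  14.36 -57.69]
q [ 1.15  0.69 -0.19  1.57  0.16  0.9  -0.22]
[0.0377, -0.0224, 0.0044] [-0.319, 0.18, -0.721]
[0.0388, -0.0206, 0.0044] [-0.319, 0.18, -0.721]
[0.0397, -0.0187, 0.0045] [-0.319, 0.18, -0.721]
[0.0405, -0.0168, 0.0046] [-0.319, 0.18, -0.721]
[0.0413, -0.0148, 0.0047] [-0.319, 0.18, -0.721]
[0.0419, -0.0128, 0.0049] [-0.319, 0.18, -0.721]
[0.0424, -0.0108, 0.0052] [-0.319, 0.18, -0.721]
[0.0429, -0.0088, 0.0055] [-0.319, 0.18, -0.721]
[0.0432, -0.0068, 0.0059] [-0.319, 0.18, -0.721]
[0.0434, -0.0047, 0.0063] [-0.319, 0.18, -0.721]
[0.0435, -0.0027, 0.0068] [-0.319, 0.18, -0.721]
[0.0435, -0.0006, 0.0073] [-0.319, 0.18, -0.721]
[0.0434, 0.0014, 0.0078] [-0.319, 0.18, -0.721]
[0.0432, 0.0034, 0.0084] [-0.319, 0.18, -0.721]
[0.0428, 0.0053, 0.0091] [-0.319, 0.18, -0.721]
[0.0424, 0.0073, 0.0097] [-0.319, 0.18, -0.721]
[0.0419, 0.0092, 0.0104] [-0.319, 0.18, -0.721]
[0.0412, 0.011, 0.0112] [-0.319, 0.18, -0.721]
[0.0405, 0.0128, 0.012] [-0.319, 0.18, -0.721]
[0.0396, 0.0146, 0.0128] [-0.319, 0.18, -0.721]
```

Call:
arm_command(delta_pos=[[0.038,-0.022,0.004],[0.039,-0.021,0.004],[0.04,-0.019,0.004],[0.04,-0.017,0.004],[0.041,-0.015,0.004],[0.042,-0.013,0.005],[0.042,-0.011,0.005],[0.043,-0.009,0.005],[0.043,-0.007,0.006],[0.043,-0.005,0.006]], rot=[[-0.32,0.18,-0.72],[-0.32,0.18,-0.72],[-0.32,0.18,-0.72],[-0.32,0.18,-0.72],[-0.32,0.18,-0.72],[-0.32,0.18,-0.72],[-0.32,0.18,-0.72],[-0.32,0.18,-0.72],[-0.32,0.18,-0.72],[-0.32,0.18,-0.72]], grip=60, force=15)

```text
t: 1.08
tool_pos: [0.3949, -0.3746, 0.2164]
tcp_rot: [0.876, 0.464, 0.087, 0.1]
contact_force: [0.4, -0.0, 0.2]
opening: 0.684
```

```bash
python3 -c "
from h import *
rows((0,-174,90),10)"
```

```text
t 1.08 page UVN [ -81.6 -364.7  158.2] F_page [0.5 0.  0. ] open 60.2 roterr(tool,deg) [-12.     7.35 -28.  ]
q [ 0.94  0.56 -0.32  2.06  0.29  0.3  -0.18]
[0.0431, -0.0018, 0.0067] [-0.3, 0.184, -0.7]
[0.0431, 0.0001, 0.0073] [-0.3, 0.184, -0.7]
[0.0429, 0.0021, 0.0079] [-0.3, 0.184, -0.7]
[0.0427, 0.004, 0.0085] [-0.3, 0.184, -0.7]
[0.0423, 0.0059, 0.0091] [-0.3, 0.184, -0.7]
[0.0418, 0.0077, 0.0098] [-0.3, 0.184, -0.7]
[0.0413, 0.0095, 0.0105] [-0.3, 0.184, -0.7]
[0.0406, 0.0113, 0.0113] [-0.3, 0.184, -0.7]
[0.0399, 0.013, 0.012] [-0.3, 0.184, -0.7]
[0.0391, 0.0147, 0.0128] [-0.3, 0.184, -0.7]
```

Call:
arm_command(delta_pos=[[0.043,-0.002,0.007],[0.043,0,0.007],[0.043,0.002,0.008],[0.043,0.004,0.008],[0.042,0.006,0.009],[0,0,0],[0,0,0],[0,0,0],[0,0,0],[0,0,0]], rot=[[-0.3,0.18,-0.7],[-0.3,0.18,-0.7],[-0.3,0.18,-0.7],[-0.3,0.18,-0.7],[-0.3,0.18,-0.7],[0,0,0],[0,0,0],[0,0,0],[0,0,0],[0,0,0]])

```text
t: 1.92
tool_pos: [0.4582, -0.2759, 0.2075]
tcp_rot: [0.798, 0.573, 0.128, 0.139]
contact_force: [-0.2, -0.2, -1.6]
opening: 0.682
```

```bash
python3 -c "
from h import *
rows((0,-174,90),10)"
```

```text
t 1.92 page UVN [ -37.6 -260.9  124.7] F_page [-0.9 -0.2 -1.4] open 60.0 roterr(tool,deg) [ -6.     3.19 -13.04]
q [ 0.7   0.55 -0.26  2.21  0.61  0.04 -0.43]
[0.019, 0.004, 0.0053] [-0.15, 0.08, -0.326]
[0.0189, 0.0044, 0.0055] [-0.15, 0.08, -0.326]
[0.0188, 0.0047, 0.0056] [-0.15, 0.08, -0.326]
[0.0186, 0.0051, 0.0058] [-0.15, 0.08, -0.326]
[0.0185, 0.0055, 0.0059] [-0.15, 0.08, -0.326]
[0.0183, 0.0058, 0.0061] [-0.15, 0.08, -0.326]
[0.0182, 0.0062, 0.0063] [-0.15, 0.08, -0.326]
[0.018, 0.0065, 0.0064] [-0.15, 0.08, -0.326]
[0.0178, 0.0069, 0.0066] [-0.15, 0.08, -0.326]
[0.0176, 0.0072, 0.0068] [-0.15, 0.08, -0.326]
```

Joint 6 has hit its lower limit, so this wrist branch can't reach the tilt. I'll identify the kinematics so I can plan a flip through joint 5.

```bash
cat > kin.py <<'E'
import numpy as np, itertools
from scipy.spatial.transform import Rotation as R
from scipy.optimize import least_squares
from cell import arm
s=arm.sense()
D=[([1.14878332,0.6900012,-0.19450982,1.56637205,0.15726566,0.90251447,-0.21511019],[0.27478947,-0.56061845,0.23789173],[9.74135085e-01,2.25964439e-01,-2.71694786e-04,-9.13997920e-04]),
([.94,.56,-.32,2.06,.29,.30,-.18],[.3949,-.3746,.2164],[.876,.464,.087,.1]),
(list(s['qpos']),list(s['tool_pos']),list(s['tcp_rot']))]
def fk(q,sg,g):
    h,L1,L2,L3,a0=g[:5]
    r1=R.from_euler('z',sg[0]*q[0]);p=np.array([0,0,h])+r1.apply([a0,0,0])
    r=r1*R.from_euler('y',sg[1]*q[1])*R.from_euler('z',sg[2]*q[2]);p=p+r.apply([0,0,L1])
    r=r*R.from_euler('y',sg[3]*q[3])*R.from_euler('z',sg[4]*q[4]);p=p+r.apply([0,0,L2])
    r=r*R.from_euler('y',sg[5]*q[5])*R.from_euler('z',sg[6]*q[6]+g[5]);p=p+r.apply([0,0,L3])
    return p,r
if __name__=='__main__':
  best=[]
  for sg in itertools.product([-1],[1],[1,-1],[1],[1,-1],[1],[1,-1]):
    def f(g):
        o=[]
        for q,p,qq in D:
            P,r=fk(q,sg,g);o+=list((P-p)*5)+list((r.inv()*R.from_quat(qq)).as_rotvec())
        return np.array(o)
    for z0 in(0,1.57,3.14,-1.57):
        r=least_squares(f,[.3,.35,.35,.25,0,z0]);best.append((r.cost,sg,r.x.round(4),r.fun.round(3)))
  best.sort(key=lambda b:b[0])
  for b in best[:3]:print(b)
E
python3 kin.py
```

```text
(np.float64(0.00988425499568559), (-1, 1, -1, 1, -1, 1, -1), array([0.2166, 0.4436, 0.242 , 0.1763, 0.1538, 1.5693]), array([ 0.108,  0.073, -0.029,  0.   , -0.   ,  0.001, -0.009, -0.035,
        0.01 ,  0.002, -0.   , -0.003, -0.01 , -0.01 ,  0.019, -0.   ,
       -0.   ,  0.001]))
(np.float64(0.009884254995685595), (-1, 1, -1, 1, -1, 1, -1), array([0.2166, 0.4436, 0.242 , 0.1763, 0.1538, 1.5693]), array([ 0.108,  0.073, -0.029,  0.   , -0.   ,  0.001, -0.009, -0.035,
        0.01 ,  0.002, -0.   , -0.003, -0.01 , -0.01 ,  0.019, -0.   ,
       -0.   ,  0.001]))
(np.float64(0.009884254995685663), (-1, 1, -1, 1, -1, 1, -1), array([0.2166, 0.4436, 0.242 , 0.1763, 0.1538, 1.5693]), array([ 0.108,  0.073, -0.029,  0.   , -0.   ,  0.001, -0.009, -0.035,
        0.01 ,  0.002, -0.   , -0.003, -0.01 , -0.01 ,  0.019, -0.   ,
       -0.   ,  0.001]))
```

```bash
cat > kin2.py <<'E'
from kin import *
sg=(-1,1,-1,1,-1,1,-1)
def fk2(q,g):
    h,L1,L2,L3,a0,a1,a2,a3,d=g
    r1=R.from_euler('z',-q[0]);p=np.array([0,0,h])+r1.apply([a0,0,0])
    r=r1*R.from_euler('y',q[1])*R.from_euler('z',-q[2]);p=p+r.apply([a1,d,L1])
    r=r*R.from_euler('y',q[3])*R.from_euler('z',-q[4]);p=p+r.apply([a2,0,L2])
    r=r*R.from_euler('y',q[5]);p=p+r.apply([a3,0,L3]);r=r*R.from_euler('z',-q[6]+1.5708)
    return p,r
def fit(D,reg=.02):
    g0=np.array([.3,.35,.35,.25,0,0,0,0,0])
    f=lambda g:np.concatenate([fk2(q,g)[0]-p for q,p,_ in D]+[reg*(g-g0)[:4]*.1,reg*(g-g0)[4:]*.2])
    r=least_squares(f,g0);return r.x,r.fun[:3*len(D)]
if __name__=='__main__':
    g,e=fit(D);print(g.round(3),(e*1000).round(1))
E
python3 kin2.py
```

```text
[ 0.247  0.688  0.338  0.336 -0.065  0.001 -0.014  0.021 -0.042] [ 0.  0.  0.  0. -0. -0. -0.  0.  0.]
```

Call:
arm_command(delta_pos=[[0,0,0],[0,0,0],[0,0,0],[0,0,0],[0,0,0],[0,0,0],[0,0,0],[0,0,0],[0,0,0],[0,0,0]], rot=[[0,0,-1],[0,0,-1],[0,0,-1],[0,0,-1],[0,0,-1],[0,0,-1],[0,0,-1],[0,0,-1],[0,0,-1],[0,0,-1]])

```text
t: 2.75
tool_pos: [0.4555, -0.2849, 0.2083]
tcp_rot: [0.548, 0.815, 0.068, 0.178]
contact_force: [0.1, 0.4, 0.8]
opening: 0.683
```

```bash
python3 -c "
from h import *
where()"
```

```text
t 2.75 page UVN [ -38.9 -270.1  126.4] F_page [0.5 0.4 0.7] open 60.1 roterr(tool,deg) [-6.86  1.46 27.88]
q [ 0.75  0.55 -0.31  2.2   0.96  0.07 -0.05]
```

Call:
arm_command(delta_pos=[[0,0,0],[0,0,0],[0,0,0],[0,0,0],[0,0,0],[0,0,0],[0,0,0],[0,0,0],[0,0,0],[0,0,0]], rot=[[0,0,-1],[0,0,-1],[0,0,-1],[0,0,-1],[0,0,-1],[0,0,-1],[0,0,-1],[0,0,-1],[0,0,-1],[0,0,-1]])

```text
t: 3.58
tool_pos: [0.4522, -0.2943, 0.2091]
tcp_rot: [0.228, 0.955, -0.004, 0.191]
contact_force: [0.5, -0.0, -0.5]
opening: 0.68
```

Call:
arm_command(delta_pos=[[0,0,0],[0,0,0],[0,0,0],[0,0,0],[0,0,0],[0,0,0],[0,0,0],[0,0,0],[0,0,0],[0,0,0]], rot=[[0,0,-1],[0,0,-1],[0,0,-1],[0,0,-1],[0,0,-1],[0,0,-1],[0,0,-1],[0,0,-1],[0,0,-1],[0,0,-1]])

```text
t: 4.42
tool_pos: [0.4478, -0.304, 0.2093]
tcp_rot: [-0.12, 0.974, -0.075, 0.176]
contact_force: [0.9, 1.0, -0.1]
opening: 0.681
```

```bash
cat >> h.py <<'E'
RT=np.column_stack([-RP[:,1],-RP[:,0],-RP[:,2]])
E
python3 -c "
from h import *
p,r=where()
print(r.as_matrix().round(3)); print('toolz in page',(RP.T@r.as_matrix()[:,2]).round(3))"
```

```text
t 4.42 page UVN [ -43.8 -289.7  130.1] F_page [ 0.6  1.1 -0.4] open 59.9 roterr(tool,deg) [  2.97  -7.52 -69.82]
q [ 0.98  0.6  -0.62  2.18  1.33  0.26  1.05]
[[-0.909 -0.208  0.36 ]
 [-0.261  0.96  -0.105]
 [-0.324 -0.189 -0.927]]
toolz in page [-0.11  -0.073 -0.991]
```

```bash
python3 -c "
from h import *
rows((0,-190,110),20)"
```

```text
t 4.42 page UVN [ -43.8 -289.7  130.1] F_page [ 0.6  1.1 -0.4] open 59.9 roterr(tool,deg) [  2.97  -7.52 -69.82]
q [ 0.98  0.6  -0.62  2.18  1.33  0.26  1.05]
[-0.0077, 0.0079, 0.0008] [0.037, -0.094, -0.873]
[-0.0082, 0.0074, 0.0008] [0.037, -0.094, -0.873]
[-0.0086, 0.0069, 0.0008] [0.037, -0.094, -0.873]
[-0.009, 0.0064, 0.0009] [0.037, -0.094, -0.873]
[-0.0094, 0.0058, 0.0009] [0.037, -0.094, -0.873]
[-0.0097, 0.0052, 0.001] [0.037, -0.094, -0.873]
[-0.01, 0.0046, 0.001] [0.037, -0.094, -0.873]
[-0.0103, 0.004, 0.0011] [0.037, -0.094, -0.873]
[-0.0105, 0.0034, 0.0011] [0.037, -0.094, -0.873]
[-0.0107, 0.0028, 0.0012] [0.037, -0.094, -0.873]
[-0.0108, 0.0021, 0.0013] [0.037, -0.094, -0.873]
[-0.0109, 0.0015, 0.0013] [0.037, -0.094, -0.873]
[-0.011, 0.0008, 0.0014] [0.037, -0.094, -0.873]
[-0.011, 0.0001, 0.0015] [0.037, -0.094, -0.873]
[-0.011, -0.0005, 0.0016] [0.037, -0.094, -0.873]
[-0.0109, -0.0012, 0.0016] [0.037, -0.094, -0.873]
[-0.0108, -0.0019, 0.0017] [0.037, -0.094, -0.873]
[-0.0106, -0.0025, 0.0018] [0.037, -0.094, -0.873]
[-0.0105, -0.0031, 0.0019] [0.037, -0.094, -0.873]
[-0.0102, -0.0038, 0.0019] [0.037, -0.094, -0.873]
```

Call:
arm_command(delta_pos=[[-0.008,0.008,0.001],[-0.008,0.007,0.001],[-0.009,0.007,0.001],[-0.009,0.006,0.001],[-0.009,0.006,0.001],[-0.01,0.005,0.001],[-0.01,0.005,0.001],[-0.01,0.004,0.001],[-0.01,0.003,0.001],[-0.011,0.003,0.001]], rot=[[0.04,-0.1,-0.88],[0.04,-0.1,-0.88],[0.04,-0.1,-0.88],[0.04,-0.1,-0.88],[0.04,-0.1,-0.88],[0.04,-0.1,-0.88],[0.04,-0.1,-0.88],[0.04,-0.1,-0.88],[0.04,-0.1,-0.88],[0.04,-0.1,-0.88]])

```text
t: 5.25
tool_pos: [0.4726, -0.266, 0.2103]
tcp_rot: [-0.413, 0.883, -0.14, 0.176]
contact_force: [-0.7, -0.0, -0.7]
opening: 0.677
```

```bash
python3 -c "
from h import *
rows((0,-180,100),10)"
```

```text
t 5.25 page UVN [ -24.4 -249.7  120.9] F_page [-0.9 -0.1 -0.3] open 59.6 roterr(tool,deg) [  1.08  -4.22 -33.97]
q [ 0.93  0.61 -0.67  2.24  1.82  0.28  1.12]
[-0.0146, 0.0038, 0.0031] [0.027, -0.105, -0.849]
[-0.0147, 0.0029, 0.0032] [0.027, -0.105, -0.849]
[-0.0149, 0.002, 0.0033] [0.027, -0.105, -0.849]
[-0.0149, 0.0011, 0.0034] [0.027, -0.105, -0.849]
[-0.0149, 0.0003, 0.0035] [0.027, -0.105, -0.849]
[-0.0149, -0.0006, 0.0036] [0.027, -0.105, -0.849]
[-0.0148, -0.0015, 0.0037] [0.027, -0.105, -0.849]
[-0.0147, -0.0024, 0.0039] [0.027, -0.105, -0.849]
[-0.0145, -0.0032, 0.004] [0.027, -0.105, -0.849]
[-0.0142, -0.0041, 0.0041] [0.027, -0.105, -0.849]
```

Call:
arm_command(delta_pos=[[-0.015,0.004,0.003],[-0.015,0.003,0.003],[-0.015,0.002,0.003],[-0.015,0.001,0.003],[-0.015,0,0.004],[-0.015,-0.001,0.004],[-0.015,-0.002,0.004],[-0.015,-0.002,0.004],[-0.015,-0.003,0.004],[-0.014,-0.004,0.004]], rot=[[0.03,-0.11,-0.88],[0.03,-0.11,-0.88],[0.03,-0.11,-0.88],[0.03,-0.11,-0.88],[0.03,-0.11,-0.88],[0.03,-0.11,-0.88],[0.03,-0.11,-0.88],[0.03,-0.11,-0.88],[0.03,-0.11,-0.88],[0.03,-0.11,-0.88]])

```text
t: 6.08
tool_pos: [0.5078, -0.206, 0.2022]
tcp_rot: [-0.667, 0.704, -0.184, 0.158]
contact_force: [0.4, -0.0, -0.1]
opening: 0.68
```

```bash
python3 -c "
from h import *
rows((0,-174,60),10)
from cell import arm;import cv2
for n in('wrist','side','top'): cv2.imwrite(f'pics/{n}1.png',arm.camera(n)['frame'])"
```

```text
t 6.08 page UVN [  -1.9 -186.9   99.7] F_page [ 0.3  0.  -0.3] open 59.8 roterr(tool,deg) [-0.07 -0.38  1.94]
q [ 0.81  0.64 -0.68  2.27  2.08  0.31  1.39]
[-0.0026, -0.0005, 0.0079] [-0.002, -0.009, 0.048]
[-0.0026, -0.0004, 0.0079] [-0.002, -0.009, 0.048]
[-0.0026, -0.0004, 0.0079] [-0.002, -0.009, 0.048]
[-0.0026, -0.0004, 0.0079] [-0.002, -0.009, 0.048]
[-0.0026, -0.0004, 0.0079] [-0.002, -0.009, 0.048]
[-0.0026, -0.0004, 0.0079] [-0.002, -0.009, 0.048]
[-0.0026, -0.0004, 0.0079] [-0.002, -0.009, 0.048]
[-0.0026, -0.0004, 0.0079] [-0.002, -0.009, 0.048]
[-0.0026, -0.0004, 0.0079] [-0.002, -0.009, 0.048]
[-0.0026, -0.0004, 0.0079] [-0.002, -0.009, 0.048]
```

View pics/wrist1.png

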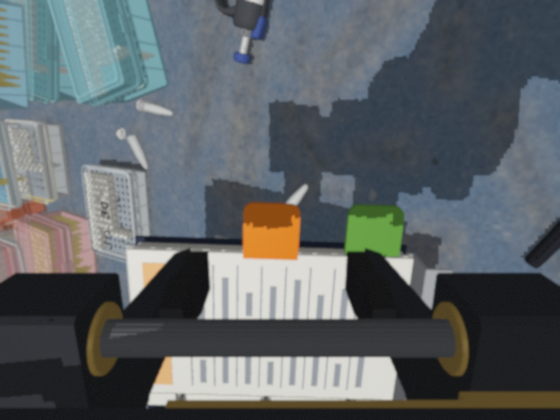

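View pics/side1.png

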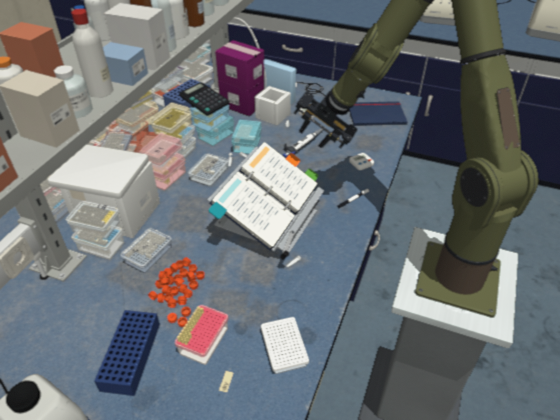

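```bash
python3 -c "
from h import *
from cell import arm
k=arm.camera('wrist');cam=(k['fx'],k['cx'],k['cy'],np.array(k['cam_to_world']))
for p in [(-20,-188,2),(20,-188,2),(-20,-150,2),(20,-150,2),(-75,-169,-2),(105,-150,1.5),(-105,-150,1.5)]: print(p,proj(cam,page2world(p,Q)).round(1))
import cv2
cv2.imwrite('pics/w1c.png',cv2.resize(cv2.imread('pics/wrist1.png')[180:290,120:440],None,fx=2.5,fy=2.5))"
```

```text
(-20, -188, 2) [303.3 205.1]
(20, -188, 2) [246.  203.4]
(-20, -150, 2) [300.7 255.4]
(20, -150, 2) [245.6 253.8]
(-75, -169, -2) [377.6 231.1]
(105, -150, 1.5) [128.3 250.1]
(-105, -150, 1.5) [417.1 258.5]
```

View pics/w1c.png

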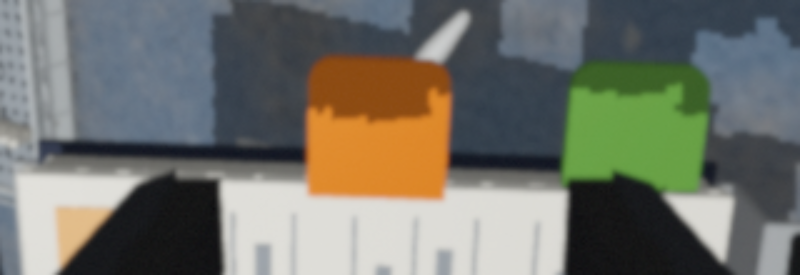

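Call:
arm_command(delta_pos=[[-0.005,-0.001,0.016],[-0.005,-0.001,0.016],[-0.005,-0.001,0.016],[-0.005,-0.001,0.016],[-0.005,-0.001,0.016],[-0.003,-0.001,0.016],[0,0,0.016],[0,0,0.016],[0,0,0.01],[0,0,0]], rot=[[0,0,0.1],[0,0,0.1],[0,0,0.1],[0,0,0.1],[0,0,0.1],[0,0,0],[0,0,0],[0,0,0],[0,0,0],[0,0,0]])

```text
t: 7.12
tool_pos: [0.5442, -0.2026, 0.1382]
tcp_rot: [-0.645, 0.725, -0.182, 0.16]
contact_force: [0.2, 0.2, -0.2]
opening: 0.682
```

```bash
python3 -c "
from h import *
rows((1.5,-173,-14),1)"
```

```text
t 7.12 page UVN [-1.000e-01 -1.804e+02  2.640e+01] F_page [ 0.1  0.2 -0.3] open 60.0 roterr(tool,deg) [-0.02 -0.98 -1.39]
q [ 0.78  0.82 -0.74  2.23  2.16  0.5   1.28]
[-0.0162, -0.0029, 0.0805] [-0.005, -0.246, -0.348]
```

Call:
arm_command(delta_pos=[[-0.006,-0.001,0.004],[-0.006,-0.001,0.008],[-0.005,-0.001,0.012],[-0.003,0,0.014],[0,0,0.015],[0,0,0.015],[0,0,0.014],[0,0,0.004],[0,0,0],[0,0,0]], rot=[[0,-0.06,-0.1],[0,-0.06,-0.1],[0,-0.06,-0.1],[0,-0.06,-0.05],[0,0,0],[0,0,0],[0,0,0],[0,0,0],[0,0,0],[0,0,0]])

```text
t: 7.95
tool_pos: [0.5692, -0.194, 0.0964]
tcp_rot: [-0.657, 0.714, -0.178, 0.164]
contact_force: [-0.4, 0.0, -0.2]
opening: 0.681
```

```bash
python3 -c "
from h import *
rows((1.5,-173,-14),1)
from cell import arm;import cv2
for n in('wrist','side'): cv2.imwrite(f'pics/{n}2.png',arm.camera(n)['frame'])"
```

```text
t 7.95 page UVN [   1.6 -169.6  -21.9] F_page [-0.5  0.   0.1] open 59.9 roterr(tool,deg) [-0.    0.06  0.15]
q [ 0.76  0.93 -0.75  2.18  2.22  0.55  1.27]
[0.0067, 0.0001, -0.0157] [-0.0, 0.015, 0.037]
```

View pics/wrist2.png

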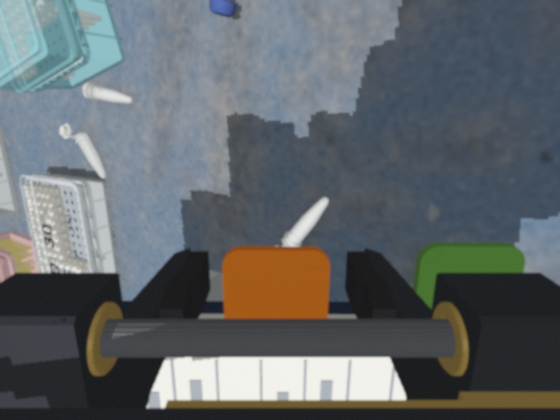

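The tab (223–329, 247–320) sits centred between the fingers. I'll back out slightly, then close.

Call:
arm_command(delta_pos=[[0.003,0,-0.007],[0.003,0,-0.006],[0.001,0,-0.003],[0,0,0],[0,0,0],[0,0,0],[0,0,0],[0,0,0],[0,0,0],[0,0,0]], rot=[[0,0,0],[0,0,0],[0,0,0],[0,0,0],[0,0,0],[0,0,0],[0,0,0],[0,0,0],[0,0,0],[0,0,0]])

```text
t: 8.88
tool_pos: [0.5646, -0.1981, 0.1064]
tcp_rot: [-0.657, 0.714, -0.18, 0.164]
contact_force: [0.4, -0.7, -0.5]
opening: 0.678
```

Call:
arm_command(delta_pos=[[0,0,0],[0,0,0],[0,0,0],[0,0,0],[0,0,0],[0,0,0],[0,0,0],[0,0,0],[0,0,0],[0,0,0]], rot=[[0,0,0],[0,0,0],[0,0,0],[0,0,0],[0,0,0],[0,0,0],[0,0,0],[0,0,0],[0,0,0],[0,0,0]], grip=30, force=12)

```text
t: 9.72
tool_pos: [0.5645, -0.1979, 0.1062]
tcp_rot: [-0.657, 0.714, -0.179, 0.164]
contact_force: [0.2, -0.4, 0.7]
opening: 0.447
```

```bash
python3 -c "
from h import *
where()"
```

```text
t 9.72 page UVN [   2.3 -173.9  -11.2] F_page [ 0.5 -0.4  0.5] open 39.3 roterr(tool,deg) [-0.11 -0.02  0.2 ]
q [ 0.77  0.91 -0.75  2.19  2.21  0.53  1.28]
```

Call:
arm_command(delta_pos=[[0,0,-0.01],[-0.001,0,-0.02],[-0.002,0,-0.03],[-0.005,0,-0.03],[-0.008,0,-0.029],[-0.01,0,-0.028],[-0.012,0,-0.027],[0,0,0],[0,0,0],[0,0,0]], rot=[[0,0,0],[0,0,0],[0,0,0],[0,0,0],[0,0,0],[0,0,0],[0,0,0],[0,0,0],[0,0,0],[0,0,0]])

```text
t: 10.55
tool_pos: [0.5224, -0.1666, 0.1904]
tcp_rot: [-0.66, 0.711, -0.176, 0.169]
contact_force: [1.2, 1.1, -2.0]
opening: 0.449
```

```bash
cat >> h.py <<'E'
def arc(t1,n,rad=174,off=-11,U=1.5):
    p,r=where(); w=RP.T@(p-[Q[0],Q[1],.115])*1000
    th=np.degrees(np.arctan2(w[2]-off,-w[1])); print('theta',th.round(1),'rad',np.hypot(w[1],w[2]-off).round(1))
    rv=(r.inv()*R.from_matrix(RT)).as_rotvec(degrees=True)/4/n
    T=np.radians(np.linspace(th,t1,n+1)); pr=w
    for a in T[1:]:
        nw=np.array([U,-rad*np.cos(a),off+rad*np.sin(a)]);d=(nw-pr)/500;pr=nw
        print([round(-d[1],4),round(-d[0],4),round(-d[2],4)],end=' ')
    print('\nrot',rv.round(3))
E
python3 -c "
from h import *
arc(75,10)
from cell import arm;import cv2
for n in('wrist','side'): cv2.imwrite(f'pics/{n}3.png',arm.camera(n)['frame'])"
```

```text
t 10.55 page UVN [   2.4 -146.4   84.1] F_page [ 0.   1.2 -2.2] open 39.5 roterr(tool,deg) [-0.21  0.78  0.55]
q [ 0.76  0.68 -0.75  2.28  2.07  0.41  1.3 ]
theta 33.0 rad 174.6
[np.float64(-0.0157), np.float64(0.0018), np.float64(-0.0202)] [np.float64(-0.0162), np.float64(-0.0), np.float64(-0.0197)] [np.float64(-0.0176), np.float64(-0.0), np.float64(-0.0185)] [np.float64(-0.0189), np.float64(-0.0), np.float64(-0.0172)] [np.float64(-0.0201), np.float64(-0.0), np.float64(-0.0157)] [np.float64(-0.0212), np.float64(-0.0), np.float64(-0.0142)] [np.float64(-0.0221), np.float64(-0.0), np.float64(-0.0126)] [np.float64(-0.023), np.float64(-0.0), np.float64(-0.011)] [np.float64(-0.0238), np.float64(-0.0), np.float64(-0.0093)] [np.float64(-0.0244), np.float64(-0.0), np.float64(-0.0075)] 
rot [-0.005  0.02   0.014]
```

View pics/wrist3.png

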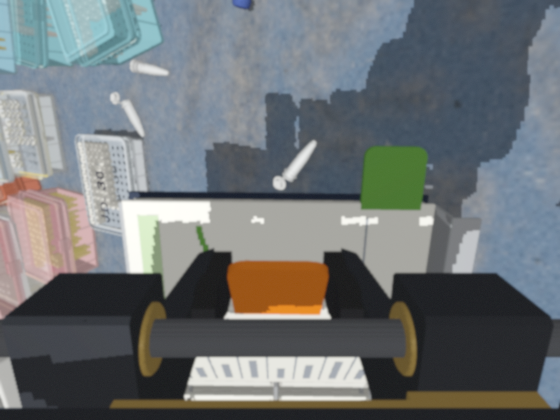

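View pics/side3.png

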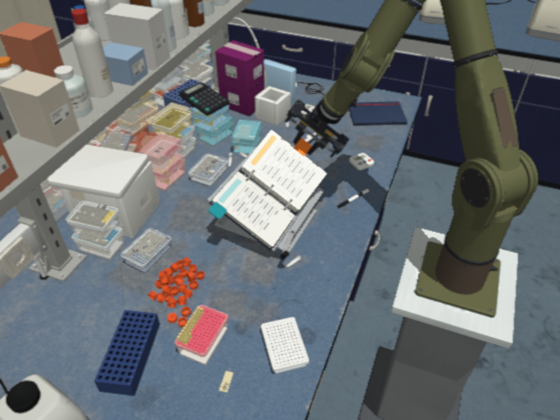

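The leaf is lifting in the grip at theta 33°, and the green leaf is staying put (its tab is at about (393,178)). I'll continue along the arc.

Call:
arm_command(delta_pos=[[-0.016,0.001,-0.021],[-0.017,0,-0.02],[-0.018,0,-0.019],[-0.019,0,-0.018],[-0.02,0,-0.016],[-0.021,0,-0.015],[-0.022,0,-0.013],[-0.023,0,-0.011],[-0.024,0,-0.009],[-0.024,0,-0.007]], rot=[[0,0.02,0.01],[0,0.02,0.01],[0,0.02,0.01],[0,0.02,0.01],[0,0.02,0.01],[0,0.02,0.01],[0,0.02,0.01],[0,0.02,0.01],[0,0.02,0.01],[0,0.02,0.01]])

```text
t: 11.48
tool_pos: [0.4968, -0.0623, 0.2555]
tcp_rot: [-0.652, 0.718, -0.179, 0.163]
contact_force: [3.4, 1.3, -5.9]
opening: 0.448
```

```bash
python3 -c "
from h import *
arc(120,10)"
```

```text
t 11.48 page UVN [  2.5 -44.7 157.8] F_page [ 0.1  1.6 -6.7] open 39.4 roterr(tool,deg) [-0.07 -0.2  -0.5 ]
q [ 0.51  0.47 -0.74  2.35  1.76  0.4   1.28]
theta 75.2 rad 174.6
[np.float64(-0.0269), np.float64(0.002), np.float64(-0.0047)] [np.float64(-0.0269), np.float64(-0.0), np.float64(-0.0038)] [np.float64(-0.0272), np.float64(-0.0), np.float64(-0.0017)] [np.float64(-0.0272), np.float64(-0.0), np.float64(0.0004)] [np.float64(-0.0271), np.float64(-0.0), np.float64(0.0025)] [np.float64(-0.0268), np.float64(-0.0), np.float64(0.0046)] [np.float64(-0.0264), np.float64(-0.0), np.float64(0.0067)] [np.float64(-0.0258), np.float64(-0.0), np.float64(0.0088)] [np.float64(-0.025), np.float64(-0.0), np.float64(0.0108)] [np.float64(-0.0241), np.float64(-0.0), np.float64(0.0127)] 
rot [-0.002 -0.005 -0.013]
```

Call:
arm_command(delta_pos=[[-0.027,0.001,-0.003],[-0.027,0.001,-0.003],[-0.027,0,-0.001],[-0.027,0,0.001],[-0.027,0,0.003],[-0.027,0,0.005],[-0.026,0,0.007],[-0.026,0,0.009],[-0.025,0,0.011],[-0.024,0,0.013]], rot=[[0,0,-0.01],[0,0,-0.01],[0,0,-0.01],[0,0,-0.01],[0,0,-0.01],[0,0,-0.01],[0,0,-0.01],[0,0,-0.01],[0,0,-0.01],[0,0,-0.01]])

```text
t: 12.32
tool_pos: [0.5181, 0.067, 0.2375]
tcp_rot: [-0.651, 0.719, -0.187, 0.158]
contact_force: [-0.8, -1.1, 0.0]
opening: 0.449
```

```bash
python3 -c "
from h import *
arc(155,10)"
```

```text
t 12.32 page UVN [  2.8  85.9 137.2] F_page [-0.6 -1.2  0.3] open 39.5 roterr(tool,deg) [-0.33 -1.24 -0.4 ]
q [ 0.16  0.56 -0.8   2.3   1.64  0.66  1.08]
theta 120.1 rad 171.3
[np.float64(-0.0207), np.float64(0.0026), np.float64(0.0065)] [np.float64(-0.0173), np.float64(-0.0), np.float64(0.0123)] [np.float64(-0.0165), np.float64(-0.0), np.float64(0.0133)] [np.float64(-0.0157), np.float64(-0.0), np.float64(0.0143)] [np.float64(-0.0148), np.float64(-0.0), np.float64(0.0152)] [np.float64(-0.0138), np.float64(-0.0), np.float64(0.0161)] [np.float64(-0.0128), np.float64(-0.0), np.float64(0.0169)] [np.float64(-0.0118), np.float64(-0.0), np.float64(0.0176)] [np.float64(-0.0107), np.float64(-0.0), np.float64(0.0183)] [np.float64(-0.0095), np.float64(-0.0), np.float64(0.0189)] 
rot [-0.008 -0.031 -0.01 ]
```

Call:
arm_command(delta_pos=[[-0.019,0.001,0.009],[-0.017,0.001,0.012],[-0.016,0,0.013],[-0.016,0,0.014],[-0.015,0,0.015],[-0.014,0,0.016],[-0.013,0,0.017],[-0.012,0,0.018],[-0.011,0,0.018],[-0.01,0,0.019]], rot=[[0,-0.04,-0.01],[0,-0.04,-0.01],[0,-0.04,-0.01],[0,-0.04,-0.01],[0,-0.04,-0.01],[0,-0.04,-0.01],[0,-0.04,-0.01],[0,-0.04,-0.01],[0,-0.04,-0.01],[0,-0.04,-0.01]])

```text
t: 13.15
tool_pos: [0.5642, 0.1358, 0.1628]
tcp_rot: [-0.654, 0.716, -0.181, 0.165]
contact_force: [0.5, -3.0, -0.9]
opening: 0.452
```

```bash
python3 -c "
from h import *
arc(176,10)
from cell import arm;import cv2
for n in('wrist','side'): cv2.imwrite(f'pics/{n}4.png',arm.camera(n)['frame'])"
```

```text
t 13.15 page UVN [  3.  158.5  52.5] F_page [ 0.3 -2.9 -1.2] open 39.8 roterr(tool,deg) [-0.37 -0.06 -0.17]
q [ 0.02  0.78 -0.78  2.2   1.79  0.8   0.91]
theta 158.2 rad 170.7
[np.float64(-0.01), np.float64(0.0031), np.float64(0.0077)] [np.float64(-0.0036), np.float64(-0.0), np.float64(0.0102)] [np.float64(-0.0032), np.float64(-0.0), np.float64(0.0103)] [np.float64(-0.0029), np.float64(-0.0), np.float64(0.0104)] [np.float64(-0.0026), np.float64(-0.0), np.float64(0.0105)] [np.float64(-0.0023), np.float64(-0.0), np.float64(0.0106)] [np.float64(-0.0019), np.float64(-0.0), np.float64(0.0107)] [np.float64(-0.0016), np.float64(-0.0), np.float64(0.0107)] [np.float64(-0.0013), np.float64(-0.0), np.float64(0.0108)] [np.float64(-0.0009), np.float64(-0.0), np.float64(0.0108)] 
rot [-0.009 -0.002 -0.004]
```

View pics/wrist4.png

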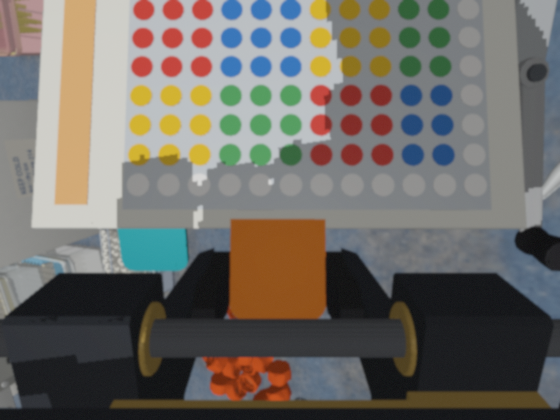

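View pics/side4.png

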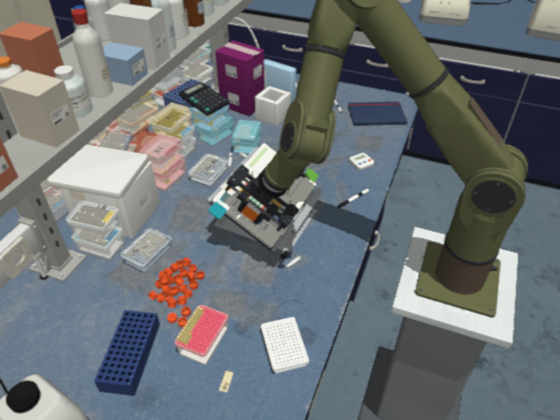

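Call:
arm_command(delta_pos=[[-0.006,0.001,0.012],[-0.005,0.001,0.013],[-0.004,0,0.015],[-0.003,0,0.016],[-0.003,0,0.016],[-0.002,0,0.016],[-0.002,0,0.016],[-0.001,0,0.012],[0,0,0.004],[0,0,0]], rot=[[0,0,0],[0,0,0],[0,0,0],[0,0,0],[0,0,0],[0,0,0],[0,0,0],[0,0,0],[0,0,0],[0,0,0]])

```text
t: 14.08
tool_pos: [0.5959, 0.1462, 0.1052]
tcp_rot: [-0.654, 0.716, -0.182, 0.166]
contact_force: [-2.9, -3.8, 7.3]
opening: 0.451
```

```bash
python3 -c "
from h import *
where()"
```

```text
t 14.08 page UVN [  3.1 171.6 -12.8] F_page [ 1.1 -4.   7.7] open 39.7 roterr(tool,deg) [-0.52 -0.17 -0.16]
q [ 0.    0.92 -0.75  2.14  1.9   0.85  0.87]
```

Call:
arm_command(delta_pos=[[0,0,0],[0,0,0],[0,0,0],[0,0,0],[0,0.001,0],[0,0.001,0],[0,0,0],[0,0,0],[0,0,0],[0,0,0]], rot=[[0,0,0],[0,0,0],[0,0,0],[0,0,0],[0,0,0],[0,0,0],[0,0,0],[0,0,0],[0,0,0],[0,0,0]], grip=55)

```text
t: 14.92
tool_pos: [0.5941, 0.1509, 0.1032]
tcp_rot: [-0.656, 0.714, -0.178, 0.167]
contact_force: [0.0, -0.1, -0.3]
opening: 0.624
```

Call:
arm_command(delta_pos=[[0,0,-0.01],[0,0,-0.015],[0,0,-0.015],[0,0,-0.02],[0,0,-0.025],[0,0.005,-0.03],[0,0.01,-0.03],[0,0.015,-0.02],[0,0.015,0],[0,0,0]], rot=[[0,0,0],[0,0,0],[0,0,0],[0,0,0],[0,0,0],[0,0,0],[0,0,0],[0,0,0],[0,0,0],[0,0,0]])

```text
t: 15.75
tool_pos: [0.5298, 0.1566, 0.1745]
tcp_rot: [-0.656, 0.713, -0.179, 0.17]
contact_force: [-0.9, -0.7, -0.6]
opening: 0.624
```

```bash
python3 -c "
from h import *
rows((-142,164,60),10)
from cell import arm;import cv2
for n in('wrist','side','top'): cv2.imwrite(f'pics/{n}5.png',arm.camera(n)['frame'])
k=arm.camera('wrist');cam=(k['fx'],k['cx'],k['cy'],np.array(k['cam_to_world']))
print(proj(cam,page2world((-142,164,31),Q)),proj(cam,page2world((-142,164,18),Q)),proj(cam,page2world((-126.5,75,5),Q)))
"
```

```text
t 15.75 page UVN [-23.3 176.2  79.8] F_page [-1.  -0.8 -0.1] open 54.9 roterr(tool,deg) [-0.56  0.47  0.04]
q [-0.03  0.75 -0.82  2.27  1.77  0.83  0.83]
[0.0025, 0.0238, 0.0037] [-0.014, 0.012, 0.001]
[0.0025, 0.0238, 0.0037] [-0.014, 0.012, 0.001]
[0.0024, 0.0238, 0.0038] [-0.014, 0.012, 0.001]
[0.0024, 0.0238, 0.0038] [-0.014, 0.012, 0.001]
[0.0024, 0.0238, 0.0038] [-0.014, 0.012, 0.001]
[0.0024, 0.0238, 0.0038] [-0.014, 0.012, 0.001]
[0.0024, 0.0238, 0.0039] [-0.014, 0.012, 0.001]
[0.0024, 0.0238, 0.0039] [-0.014, 0.012, 0.001]
[0.0024, 0.0238, 0.0039] [-0.014, 0.012, 0.001]
[0.0024, 0.0238, 0.0039] [-0.014, 0.012, 0.001]
[495.67408836 209.82691252] [483.21210291 203.12084202] [468.69375762  41.33583531]
```

View pics/wrist5.png

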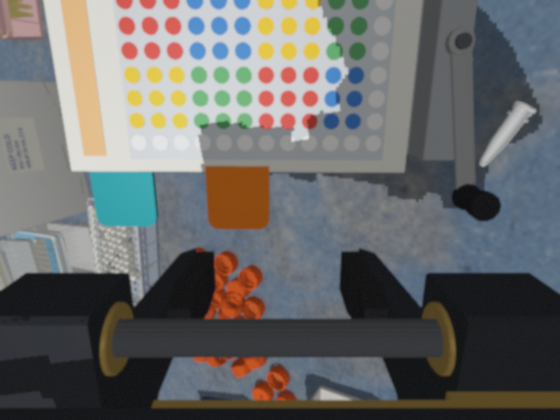

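View pics/side5.png

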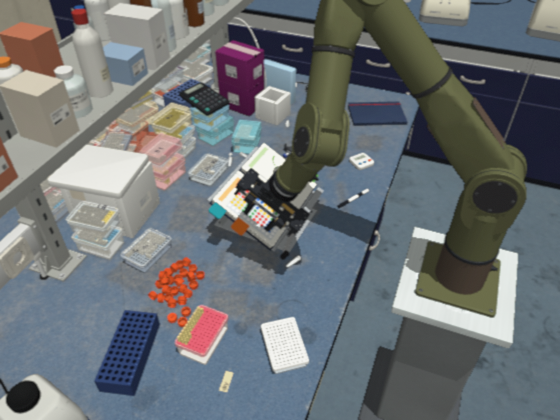

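```bash
python3 -c "
from h import *
from cell import arm
import cv2
k=arm.camera('wrist');cam=(k['fx'],k['cx'],k['cy'],np.array(k['cam_to_world']))
for p in [(-105,150,1.5),(-20,188,2),(20,188,2),(95,188,-2),(55,188,-2),(-115,150,2)]: print(p,proj(cam,page2world(p,Q)).round(1))
cv2.imwrite('pics/w5c.png',cv2.resize(k['frame'][0:240,360:540],None,fx=2.5,fy=2.5))
"
```

```text
(-105, 150, 1.5) [413. 174.]
(-20, 188, 2) [275.8 231.5]
(20, 188, 2) [214.4 231.3]
(95, 188, -2) [102.7 228.9]
(55, 188, -2) [162.8 229. ]
(-115, 150, 2) [429.5 174.2]
```

View pics/w5c.png

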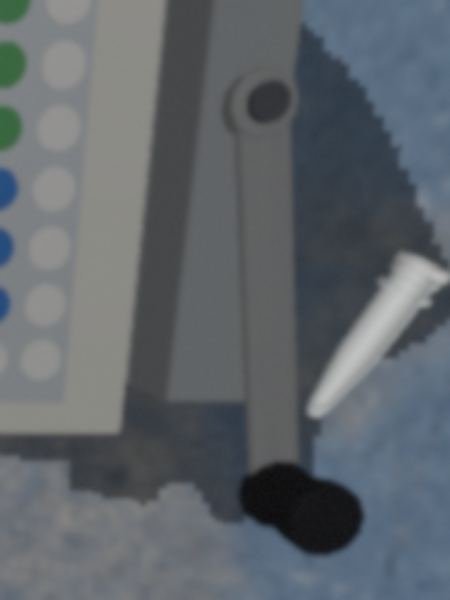

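Call:
arm_command(delta_pos=[[0.003,0.023,0.003],[0.003,0.026,0.004],[0.003,0.026,0.004],[0.003,0.026,0.004],[0.003,0.026,0.004],[0.003,0.026,0.004],[0.003,0.026,0.004],[0.003,0.026,0.004],[0.003,0.023,0.004],[0,0,0]], rot=[[-0.02,0.01,0],[-0.02,0.01,0],[-0.02,0.01,0],[-0.02,0.01,0],[-0.02,0.01,0],[-0.02,0.01,0],[-0.02,0.01,0],[-0.02,0.01,0],[-0.02,0.01,0],[0,0,0]], grip=42)

```text
t: 16.83
tool_pos: [0.4415, 0.1507, 0.1001]
tcp_rot: [-0.649, 0.721, -0.178, 0.164]
contact_force: [0.5, -0.3, -0.6]
opening: 0.479
```

```bash
python3 -c "
from h import *
rows((-138,162,12),1)
from cell import arm
import cv2
k=arm.camera('wrist');cam=(k['fx'],k['cx'],k['cy'],np.array(k['cam_to_world']))
for p in [(-105,150,1.5),(-138,162,31),(-142,164,31),(-122.5,73,5)]: print(p,proj(cam,page2world(p,Q)).round(1))
cv2.imwrite('pics/w6.png',k['frame'])
"
```

```text
t 16.83 page UVN [-135.4  162.7   55.1] F_page [ 0.2 -0.3 -0.8] open 42.1 roterr(tool,deg) [-0.05 -0.16 -0.96]
q [-0.17  0.96 -0.88  2.54  1.98  1.15  0.32]
[0.0011, 0.0052, 0.0863] [-0.012, -0.04, -0.24]
(-105, 150, 1.5) [223.6 206.9]
(-138, 162, 31) [282.2 245.4]
(-142, 164, 31) [290.1 249. ]
(-122.5, 73, 5) [248.6  61.8]
```

View pics/w6.png

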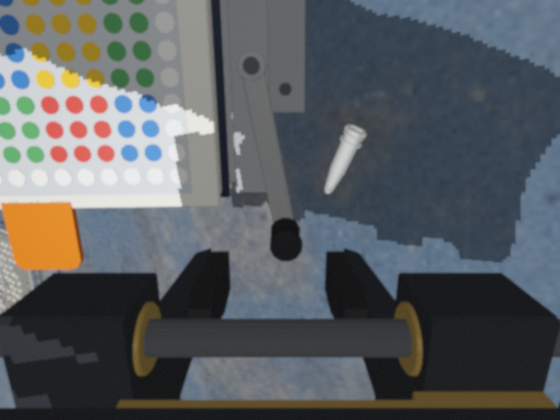

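Call:
arm_command(delta_pos=[[0,0,0.006],[0,0.001,0.01],[0.001,0.002,0.012],[0.001,0.002,0.013],[0.001,0.002,0.013],[0,0.002,0.013],[0,0,0.012],[0,0,0.004],[0,0,0],[0,0,0]], rot=[[0,0,0],[0,-0.02,-0.05],[0,-0.02,-0.05],[0,0,-0.05],[0,0,-0.05],[0,0,0],[0,0,0],[0,0,0],[0,0,0],[0,0,0]])

```text
t: 17.72
tool_pos: [0.464, 0.1469, 0.0586]
tcp_rot: [-0.652, 0.718, -0.181, 0.166]
contact_force: [0.4, 0.0, -0.4]
opening: 0.476
```

```bash
python3 -c "
from h import *
rows((-140,161,12),1)
from cell import arm
import cv2
k=arm.camera('wrist');cam=(k['fx'],k['cx'],k['cy'],np.array(k['cam_to_world']))
for p in [(-140,161,31)]: print(p,proj(cam,page2world(p,Q)).round(1))
cv2.imwrite('pics/w7.png',k['frame'])
cv2.imwrite('pics/s7.png',cv2.resize(arm.camera('side')['frame'][135:305,195:365],(595,595)))
"
```

```text
t 17.72 page UVN [-134.8  160.8    7.8] F_page [ 0.2  0.1 -0.5] open 41.9 roterr(tool,deg) [-0.43 -0.13 -0.52]
q [-0.14  1.07 -0.83  2.5   2.09  1.2   0.34]
[-0.0002, 0.0103, -0.0085] [-0.108, -0.032, -0.13]
(-140, 161, 31) [290.3 295.7]
```

View pics/w7.png

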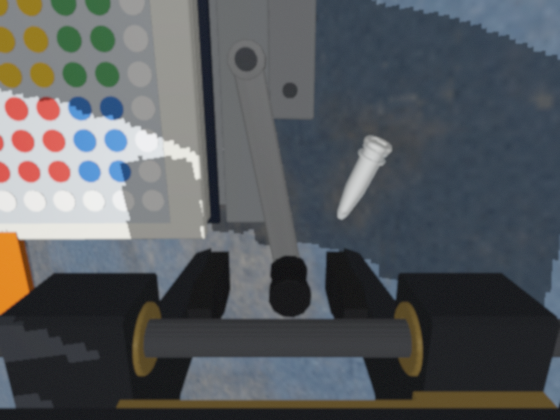

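View pics/s7.png

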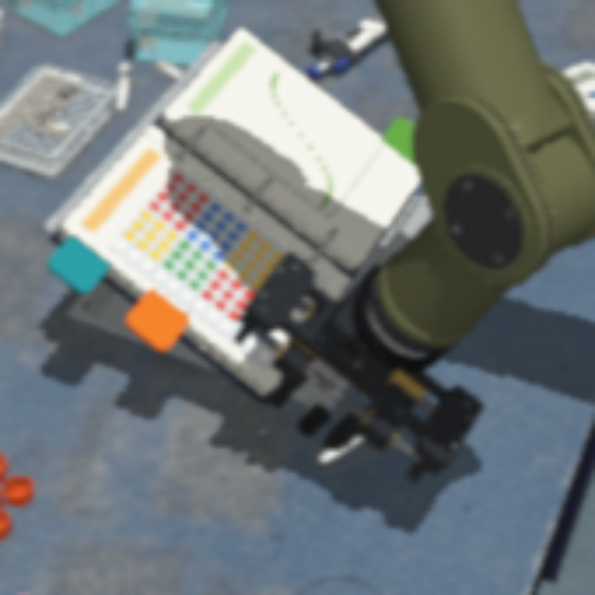

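Call:
arm_command(delta_pos=[[0,0.004,-0.004],[0,0.003,-0.004],[0,0,0],[0,0,0],[0,0,0],[0,0,0],[0,0,0],[0,0,0],[0,0,0],[0,0,0]], rot=[[0,0,0],[0,0,0],[0,0,0],[0,0,0],[0,0,0],[0,0,0],[0,0,0],[0,0,0],[0,0,0],[0,0,0]], grip=10, force=8)

```text
t: 18.65
tool_pos: [0.4583, 0.1482, 0.0619]
tcp_rot: [-0.652, 0.717, -0.181, 0.167]
contact_force: [0.2, 0.2, -0.8]
opening: 0.171
```

```bash
cat >> h.py <<'E'
def sweep(a1,n,piv=(-123,73),rad=90,N=11,rot=True):
    p,r=where(); w=RP.T@(p-[Q[0],Q[1],.115])*1000
    a0=np.arctan2(w[0]-piv[0],w[1]-piv[1]); print('a',a0.round(3),'rad',np.hypot(w[0]-piv[0],w[1]-piv[1]).round(1))
    pr=w
    for a in np.linspace(a0,a1,n+1)[1:]:
        nw=np.array([piv[0]+rad*np.sin(a),piv[1]+rad*np.cos(a),N]);d=(nw-pr)/500;pr=nw
        print([round(float(-d[1]),4),round(float(-d[0]),4),round(float(-d[2]),4)],end=' ')
    print()
E
python3 -c "
from h import *
sweep(.7,10)"
```

```text
t 18.65 page UVN [-138.4  161.6   13.5] F_page [-0.2  0.2 -0.8] open 15.0 roterr(tool,deg) [-0.49 -0.02 -0.43]
q [-0.15  1.07 -0.84  2.51  2.08  1.21  0.32]
a -0.172 rad 90.0
[-0.0021, -0.0156, 0.005] [-0.0006, -0.0157, -0.0] [0.0007, -0.0157, -0.0] [0.0021, -0.0156, -0.0] [0.0034, -0.0153, -0.0] [0.0048, -0.015, -0.0] [0.006, -0.0145, -0.0] [0.0073, -0.0139, -0.0] [0.0085, -0.0132, -0.0] [0.0096, -0.0124, -0.0]
```

Call:
arm_command(delta_pos=[[-0.001,-0.01,0.001],[-0.001,-0.015,0.001],[0.001,-0.016,0],[0.002,-0.016,0],[0.003,-0.015,0],[0.005,-0.015,0],[0.006,-0.015,0],[0.007,-0.014,0],[0.008,-0.013,0],[0.009,-0.012,0]], rot=[[-0.01,0,-0.01],[-0.01,0,-0.01],[-0.01,0,-0.01],[-0.01,0,-0.01],[-0.01,0,-0.01],[-0.01,0,-0.01],[-0.01,0,-0.01],[-0.01,0,-0.01],[-0.01,0,-0.01],[-0.01,0,-0.01]])

```text
t: 19.48
tool_pos: [0.5192, 0.1285, 0.0951]
tcp_rot: [-0.66, 0.713, -0.17, 0.164]
contact_force: [-0.9, 1.2, -2.2]
opening: 0.176
```

```bash
python3 -c "
from h import *
sweep(1.3,10,N=12)"
```

```text
t 19.48 page UVN [-67.7 147.3  13.5] F_page [-1.9  1.1 -1.5] open 15.5 roterr(tool,deg) [0.63 0.81 0.4 ]
q [ 0.    0.93 -0.8   2.36  2.03  0.95  0.63]
a 0.64 rad 92.6
[0.0116, -0.0062, 0.0029] [0.008, -0.0088, -0.0] [0.0086, -0.0082, -0.0] [0.0091, -0.0077, -0.0] [0.0096, -0.007, -0.0] [0.01, -0.0064, -0.0] [0.0104, -0.0057, -0.0] [0.0108, -0.005, -0.0] [0.0111, -0.0043, -0.0] [0.0113, -0.0036, -0.0]
```

Call:
arm_command(delta_pos=[[0.01,-0.007,0],[0.009,-0.008,0],[0.009,-0.008,0],[0.009,-0.008,0],[0.01,-0.007,0],[0.01,-0.006,0],[0.01,-0.006,0],[0.011,-0.005,0],[0.011,-0.004,0],[0.011,-0.004,0]], rot=[[0.01,0.02,0.01],[0.01,0.02,0.01],[0.01,0.02,0.01],[0.01,0.02,0.01],[0.01,0.02,0.01],[0.01,0.02,0.01],[0.01,0.02,0.01],[0.01,0.02,0.01],[0.01,0.02,0.01],[0.01,0.02,0.01]])

```text
t: 20.32
tool_pos: [0.5428, 0.0722, 0.1103]
tcp_rot: [-0.657, 0.715, -0.175, 0.161]
contact_force: [-3.2, 0.7, -1.4]
opening: 0.178
```

```bash
python3 -c "
from h import *
sweep(1.58,10,N=13)"
```

```text
t 20.32 page UVN [-35.5  93.3  13.5] F_page [-3.5  0.4  0.3] open 15.7 roterr(tool,deg) [0.52 0.11 0.08]
q [ 0.13  0.88 -0.76  2.33  2.06  0.84  0.75]
a 1.343 rad 89.8
[0.0041, -0.0012, 0.0011] [0.0042, -0.0008, -0.0] [0.0042, -0.0007, -0.0] [0.0042, -0.0006, -0.0] [0.0042, -0.0005, -0.0] [0.0043, -0.0004, -0.0] [0.0043, -0.0003, -0.0] [0.0043, -0.0002, -0.0] [0.0043, -0.0001, -0.0] [0.0043, -0.0, -0.0]
```

Call:
arm_command(delta_pos=[[0.006,-0.001,0],[0.006,-0.001,0],[0.006,0,0],[0.006,0,0],[0.006,0,0],[0.005,0,0],[0.004,0,0],[0,0,0],[0,0,0],[0,0,0]], rot=[[0,0,0],[0,0,0],[0,0,0],[0,0,0],[0,0,0],[0,0,0],[0,0,0],[0,0,0],[0,0,0],[0,0,0]])

```text
t: 21.15
tool_pos: [0.5427, 0.0523, 0.1111]
tcp_rot: [-0.658, 0.714, -0.173, 0.163]
contact_force: [-1.2, 2.2, -0.3]
opening: 0.178
```

```bash
python3 -c "
from h import *
sweep(1.58,10,N=13)
from cell import arm;import cv2
cv2.imwrite('pics/w8.png',arm.camera('wrist')['frame'])"
```

```text
t 21.15 page UVN [-33.7  73.5  13.6] F_page [-1.3  2.1  0.4] open 15.6 roterr(tool,deg) [0.47 0.39 0.17]
q [ 0.18  0.88 -0.76  2.34  2.09  0.83  0.76]
a 1.566 rad 89.3
[0.0003, -0.0014, 0.0011] [0.0003, -0.0, -0.0] [0.0003, -0.0, -0.0] [0.0003, -0.0, -0.0] [0.0003, 0.0, -0.0] [0.0003, 0.0, -0.0] [0.0003, 0.0, -0.0] [0.0003, 0.0, -0.0] [0.0003, 0.0, -0.0] [0.0003, 0.0, -0.0]
```

View pics/w8.png

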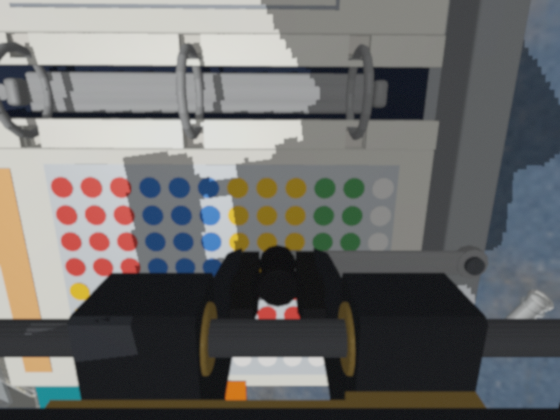

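The keeper arm points up-slope over the leaf. I'll open moderately and lift straight out.

Call:
arm_command(delta_pos=[[0,0,0],[0,0,0],[0,0,0],[0,0,0],[0,0,0],[0,0,0],[0,0,0],[0,0,0],[0,0,0],[0,0,0]], rot=[[0,0,0],[0,0,0],[0,0,0],[0,0,0],[0,0,0],[0,0,0],[0,0,0],[0,0,0],[0,0,0],[0,0,0]], grip=45)

```text
t: 22.03
tool_pos: [0.5454, 0.0486, 0.1122]
tcp_rot: [-0.656, 0.716, -0.178, 0.162]
contact_force: [-0.6, 0.1, -0.5]
opening: 0.512
```

Call:
arm_command(delta_pos=[[0,0,-0.01],[0,0,-0.015],[0,0,-0.02],[0,0,-0.025],[0,0,-0.03],[0,0,-0.04],[0,0,-0.04],[0,0,-0.03],[0,0,0],[0,0,0]], rot=[[0,0,0],[0,0,0],[0,0,0],[0,0,0],[0,0,0],[0,0,0],[0,0,0],[0,0,0],[0,0,0],[0,0,0]])

```text
t: 22.87
tool_pos: [0.4904, 0.0543, 0.214]
tcp_rot: [-0.656, 0.714, -0.179, 0.164]
contact_force: [-0.0, 0.1, 0.7]
opening: 0.513
```

```bash
python3 -c "
from h import *
where()
from cell import arm;import cv2
for n in('wrist','side','top'):cv2.imwrite(f'pics/{n}9.png',arm.camera(n)['frame'])"
```

```text
t 22.87 page UVN [-31.5  70.9 128.9] F_page [0.3 0.1 0.6] open 45.1 roterr(tool,deg) [-0.04  0.01  0.13]
q [ 0.17  0.58 -0.78  2.41  1.85  0.66  0.87]
```

View pics/wrist9.png

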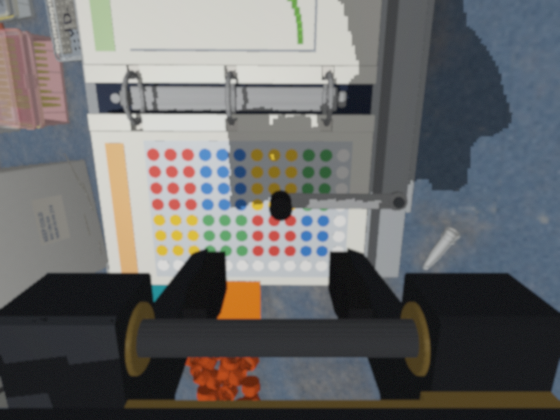

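View pics/side9.png

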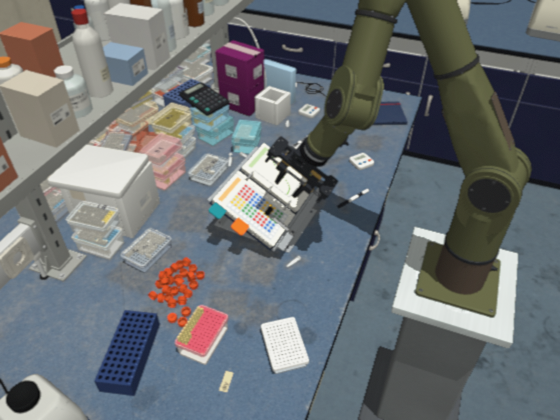

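View pics/top9.png

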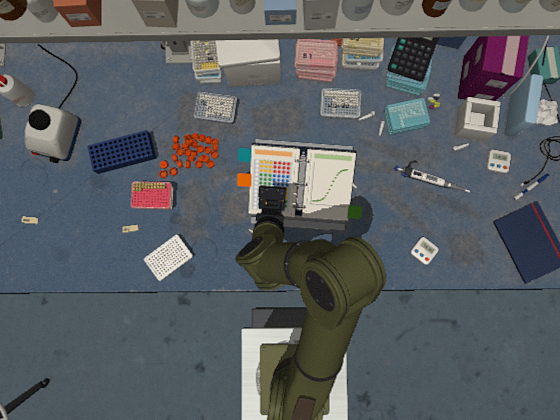

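The keeper lies along U over the flat leaf, from knob (281,203) to pivot (400,203). The bystanders are in place and the gripper is clear, so I'm handing in.

```bash
python3 -c "
from cell import arm
arm.close_job()"
```

```text
the job is handed in; nothing more can be done
```

I turned the orange-tabbed leaf over the rings to the left, swung the page keeper up over it, released it, lifted clear and handed the job in at about 23 s.

- **Leaf and keeper:** The last pictures show the leaf flat on the left with the dot layout up. The keeper arm points up-slope over it; at release the tool's position gave a keeper angle of about 1.57 rad. I had no direct joint readings, so the leaf and keeper angles come from pictures and tool positions.
- **Other things:** The green and teal leaves lie where they were. By eye, the plate, tips, pen, timer and pipette have not moved. The gripper ended about 13 cm out from the page with the measured force near zero.
- **Wrist branch:** The first approach ran joint 6 down to its lower limit of 0.04 rad. I turned the wrist the other way round, which cost about 4 s.
- **Disagreement in the checks:** The wrist camera put the keeper side of the stand about 4 mm away from my fit to the fixed cameras. I corrected for that before gripping the knob.

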